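Reset the hob's gas valve with the sprung key switch

TASK

Reset the hob's gas valve at the key switch: pull the key with the oblong bow out of its parking slot in the sloped grey pod, push it fully home in the lock beside it (two sticky pins resist part way: wiggle and push on), and only then turn it a full quarter turn clockwise, to the stop. The lock springs back, so finish with the key still gripped and held turned. Leave the round-bowed key parked, and do not knock over or push about the squeeze bottle, salt shaker and pepper mill.

Things in the scene. Friction and masses are not known exactly. Their poses are not given: they have to be found in the camera images.
- pod_face (a point): Centre of the sloped face of the grey key-switch pod fixed at the hob's front right corner (head 172 mm wide, 62 mm along the slope, 45 mm thick). The face slopes at 45 degrees, its centre 120 mm above the worktop. Frame is the pod's, upright: z up, y sideways along the face; the face looks toward own -x and up. On its middle line: lock at y = +55 mm, parking slots at y = 0 and -55 mm.
- keyhole (a point): Centre of the mouth of the slot in the brass plug, in a steel collar (48 mm across), 4 mm proud of the face. z points out of the face (45 degrees up), y runs along the slot (sideways at rest), x up the slope; turns with the plug. Slot 13.5 (y) x 6.5 mm, 36 deep, 2.5 mm bevel. Spring pins 13 and 23 mm down stand 3 mm in from its two ends; each takes about 5 to 12 N of push to pass.
- lock (a joint): Turn of the lock plug, rad: 0 at rest, grows clockwise as seen facing it (from its +z) to its stop at 1.57. A spring of about 0.1 N m turns it back when let go. The key has about 0.13 rad of play in the slot.
- key_bow (a point): Centre of the right key's bow: black oblong plate 34 wide (y) x 36 high (z) x 10 mm thick (x; grip across it). z points away from the tip, at the start square out of the face. Below the bow: 7 mm shoulder (9 x 18), then a flat blade 5 (x) x 12 (y) x 30 mm with a round nose. 40 g. Parked in either parking slot, shoulder on the face; pull straight out along z. Fits the lock either way round.
- key_shoulder (a point): Middle of the underside of the right key's shoulder, 24 mm below the bow's centre toward the tip; axes as key_bow. It meets the keyhole's mouth when the key is home.
- key_tip (a point): Tip of the right key's blade, 54 mm from the bow's centre, 30 mm from the shoulder; axes as key_bow. Beware on the way: the room's door stands open, solid, between robot and worktop (x = 0.175 to 0.215 m, all y below 0.245 m, over 1 m high; its lever handle reaches x = 0.28 m at y = 0.07 to 0.20, z = 0.11 m). Reach round its left edge with the tool tilted along the lock's axis.
- round_key_bow (a point): Centre of the bow of the other key: a black disc 36 mm across, 10 mm thick, on a round 8 mm shank that does not fit the lock. Axes as key_bow. Stays parked in the other parking slot.
- squeeze_bottle: Clear squeeze bottle with a pointed cap, 59 mm across, 208 mm high, a bystander; origin at the centre of its foot.
- salt: Salt shaker, 44 mm across, 90 mm high, a bystander; origin at the centre of its foot.
- pepper: Pepper mill, 58 mm across, 170 mm high, a bystander; origin at the centre of its foot.

How it is judged:
By the outcome, as a careful person would: the job done as asked, in the order asked, and still so for the second after the job is handed in, while the arm keeps its last pose, push and grip.
It also fails if it takes over 51 s, if anything falls off the work surface, if the arm or the gripper's body presses on something with over 40 N, if the wrist force passes 120 N, or if a joint passes its speed limit or range.

ROBOT

A 6-joint arm with a two-finger parallel gripper is mounted at the origin on a cart in front of the work surface, level with it; the furniture and walls round the work are solid. World frame = base frame: x ahead of the robot, y to its left, z up, the work surface at z = 0. Lengths are in m, angles in degrees, forces in N, time in s.
With the tool pointing down it reaches from about 0.4 to 0.825 m from the base axis. Payload 7 kg.
Tool frame: the origin (TCP) lies midway between the tips of the shut fingers; the grasp point (between the pads) lies 19 mm behind it; z points along the fingers, y is the direction in which the jaws open and shut (so a half turn about z gives the same grasp; the last joint's range is limited). The gripper opens to 88 mm and grips with 3 to 60 N. Pads are 19 mm wide; open, the fingers measure 130 mm over their backs; the gripper's body (78 mm by 193 mm) begins 47 mm behind the grasp point.
Start: joints at [91.965, 20.546, 0.682, 0, -70.136, -16.507], TCP at [0.169, 0.653, 0.227] pointing down, gripper open.
Joint ranges: [-176.03, 176.03], [-82.01, 121.73], [-58.28, 71.71], [-173.87, 95.51], [-174.79, -0.11], [-173.66, 173.66]. Speed limits (degrees/s): [136.94, 136.94, 172.46, 180, 180, 180].

INTERFACE

Orientations are given as [roll, pitch, yaw] about the fixed x, y, z axes, in that order (R = Rz(yaw) Ry(pitch) Rx(roll)).
In Python, from plant import ctrl gives the robot as it stands. The module is installed in compiled form; this text tells all that it offers.
- The arm moves only by the tool arm_command, never from a script. Its argument "targets" is a list that holds one entry, the list of rows, each a list of 7 numbers: the turn, a rotation vector about the world's x, y, z in rad, then the shift along the world's x, y, z in cm, then the opening, from 0 (shut) to 1 (fully open). A call has 1 to 8 rows; each row is the pose to reach, as a shift and turn from the pose commanded when the call began; what a row does not reach only later rows make up. A row lasts 1/12 s, in which the tool goes at most 41.7 mm and 7.16 degrees, less where a joint would pass 70% of its speed; a pose out of reach is approached as far as the arm can. A call with a gripper value outside its range is refused whole. The fingers move at their own pace and stop on an object; the grip force is fixed at half the most. Time passes only in rows, so rows that repeat a pose let the fingers close. It gives the time, the measured TCP pose, the force and the opening at its end, in the units of the state.
- ctrl.get_obs(): the state, without advancing time (a new reading comes with each control period).
- ctrl.snapshot(name): name is "scene" or "side" or "wrist"; returns the picture (400x640x3 uint8, blue, green, red); there is no depth.
- ctrl.camera_model(name): a dict with "K" (3x3 intrinsics, pixels), "xyz" and "rotation" of the camera in the world. Camera axes: x right, y up, looking along -z (the intrinsics and any distortion apply to the point x, -y, -z); pixel columns grow to the right and rows downward; lengths in m; the calibration is good to about 2 mm. The wrist camera is an equidistant fisheye: a pixel r from the principal point sees the ray r / f radians off the axis. A picture is of the moment at which its call begins: read the wrist's pose just before it. camera_model takes no time and is no camera call; for the wrist camera it gives the pose at the moment of the call.
- ctrl.close_job(): hands the job in, once; it reports no verdict.
The state is a dict: "clock": time; "joint_pos": joint angles; "qvel": joint speeds; "tau": joint torques, N m; "tool_pos": TCP position; "orientation": TCP orientation; "force": force on the tool from outside, world axes, zero at the start; "moment": the same for the moment, N m; "opening": finger opening in m.
Only numpy, scipy, OpenCV 4.12 (cv2) and the standard library are available. Lean on these libraries where they do the work, as an engineer would, in place of code of your own. Each camera call takes 0.05 s, during which the arm holds its last target. There are 200 camera calls.

## Working session

There is one attempt and no reset: what is moved stays moved. The work goes in short steps, Python scripts to look and compute and a tool call to move; the robot and the scene stay as the last step left them, time stands still between calls to the robot, and variables do not carry over. Pictures are saved under pics/ and viewed, about 8 in all and at most 12, crops included, and the job is handed in when it is done.

Besides the shell and the picture viewer there is one more tool, called after "Emit:" in YAML: its name, and indented under it one key for each argument. arm_command: Moves the arm, as the interface text tells. Its arguments: {"type":"object","properties":{"targets":{"type":"array","items":{"type":"array","items":{"type":"array","items":{"type":"number"}}}}},"required":["targets"]}

```bash
mkdir -p pics; python3 - <<'E'
from plant import ctrl
import cv2,numpy as np
print(ctrl.get_obs())
for n in("scene","side","wrist"):
    m=ctrl.camera_model(n);print(n,m)
    cv2.imwrite(f"pics/{n}0.png",ctrl.snapshot(n))
E
```

```text
{'clock': 0.0, 'joint_pos': array([ 9.19656664e+01,  2.05923706e+01,  6.31443212e-01, -2.06088166e-02,
       -7.01349659e+01, -1.65081521e+01]), 'qvel': array([-0.0737156 , -0.09982662,  0.02600181,  0.02090019, -0.06712053,
        0.04217649]), 'tau': array([ 2.03467163e-03, -5.82731438e+01,  2.93045783e+01,  6.99692577e+00,
        6.83535865e-03, -1.56391293e-04]), 'tool_pos': array([0.16937757, 0.65288016, 0.22559289]), 'orientation': array([ 1.79902554e+02, -8.67630962e-03, -1.45494976e+01]), 'force': array([-0.71000447,  1.19415615,  0.37195796]), 'moment': array([-0.01667689,  0.0083073 ,  0.03824623]), 'opening': 0.08802458415022316}
scene {'K': array([[481.05047703,   0.        , 324.28853045],
       [  0.        , 481.05047703, 203.98655854],
       [  0.        ,   0.        ,   1.        ]]), 'xyz': array([0.33668558, 0.79410534, 0.77444067]), 'rotation': array([  39.92205594,    0.4347669 , -165.92643437])}
side {'K': array([[464.09445203,   0.        , 314.31194046],
       [  0.        , 464.09445203, 197.69063132],
       [  0.        ,   0.        ,   1.        ]]), 'xyz': array([-0.22150625,  0.35335218,  0.65383679]), 'rotation': array([ 51.00952059,   0.27629869, -99.13561384])}
wrist {'K': array([[309.70691629,   0.        , 313.51946162],
       [  0.        , 309.70691629, 196.69296328],
       [  0.        ,   0.        ,   1.        ]]), 'xyz': array([0.24657495, 0.63139154, 0.38436102]), 'rotation': array([-1.73988360e+01, -6.02163341e-02, -1.04621210e+02])}
```

View pics/scene0.png

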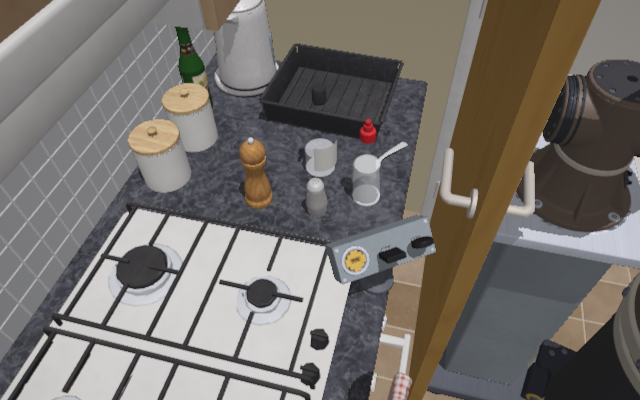

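View pics/side0.png

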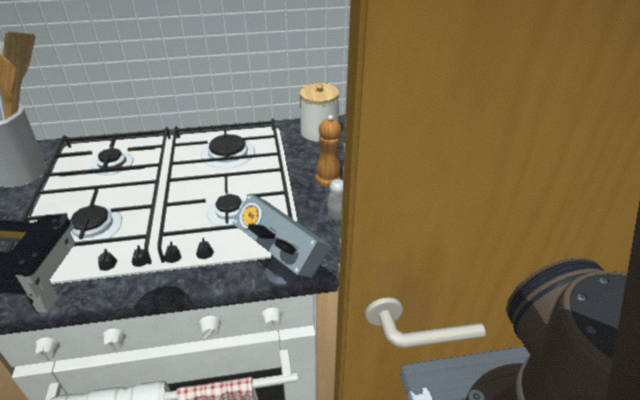

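Scene: the pod is at about (382,250), with the brass lock at (356,261) and the keys at (392,255) and (422,242). Side: the lock is at (250,215) and the keys at (262,231) and (285,246). I'll zoom in on both.

```bash
python3 - <<'E'
import cv2,numpy as np
a=cv2.imread("pics/scene0.png")[205:305,320:450];b=cv2.imread("pics/side0.png")[180:280,225:335]
a=cv2.resize(a,None,fx=5,fy=5,interpolation=cv2.INTER_CUBIC)
b=cv2.resize(b,None,fx=5,fy=5,interpolation=cv2.INTER_CUBIC)
cv2.imwrite("pics/c0.png",cv2.resize(np.hstack([a,b]),(800,333)))
cv2.imwrite("pics/ca.png",a);cv2.imwrite("pics/cb.png",b)
E
```

```text
(no output)
```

View pics/c0.png

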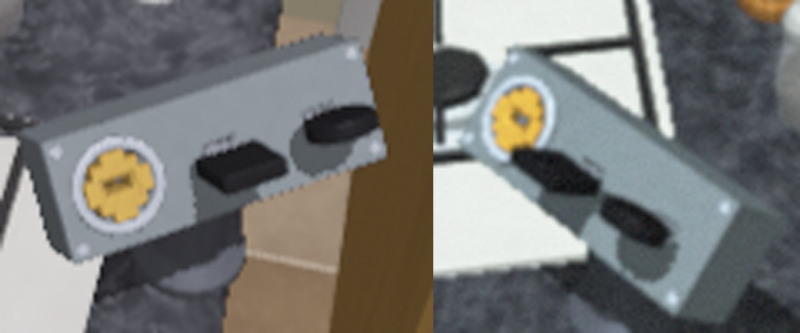

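Scene crop: the oblong bow is in the middle slot and the round one at the far right, and all four corner screws are visible in both views. I'll triangulate the screws and the brass plug.

```bash
cat > h.py <<'E'
from plant import ctrl
import cv2,numpy as np
from scipy.spatial.transform import Rotation as R
def cam(n):
    m=ctrl.camera_model(n);return m['K'],np.array(m['xyz']),R.from_euler('xyz',m['rotation'],degrees=True).as_matrix()
def ray(c,p,fish=False):
    K,o,M=c; x=(p[0]-K[0,2])/K[0,0];y=(p[1]-K[1,2])/K[1,1]
    if fish:
        t=np.hypot(x,y);s=np.sinc(t/np.pi);d=np.array([x*s,-y*s,-np.cos(t)])
    else: d=np.array([x,-y,-1])
    d=M@d;return o,d/np.linalg.norm(d)
def tri(rs):
    A=sum(np.eye(3)-np.outer(d,d) for o,d in rs);b=sum((np.eye(3)-np.outer(d,d))@o for o,d in rs)
    p=np.linalg.solve(A,b);return p,[np.linalg.norm(np.cross(p-o,d)) for o,d in rs]
def proj(c,P,fish=False):
    K,o,M=c;q=M.T@(np.asarray(P)-o);q=np.array([q[0],-q[1],-q[2]])
    if fish:
        r=np.hypot(q[0],q[1]);t=np.arctan2(r,q[2]);return K[:2,2]+K[0,0]*t*q[:2]/r
    return K[:2,2]+K[0,0]*q[:2]/q[2]
E
python3 - <<'E'
from h import *
S,D=cam('scene'),cam('side')
def brass(f,x0,x1,y0,y1):
    h=cv2.cvtColor(cv2.imread(f)[y0:y1,x0:x1],cv2.COLOR_BGR2HSV)
    m=cv2.inRange(h,(15,110,120),(35,255,255));n,l,s,c=cv2.connectedComponentsWithStats(m)
    i=1+np.argmax(s[1:,4]);print(s[i]);x,y=np.where(l==i)[::-1];r=cv2.minEnclosingCircle(np.c_[x,y].astype(np.float32));print(c[i],r)
    return c[i]+[x0,y0]
ba=brass("pics/scene0.png",335,375,240,280);bb=brass("pics/side0.png",235,265,200,230)
print('brass',tri([ray(S,ba),ray(D,bb)]))
f=10/3
A=[(56,153),(352,50),(82,250),(378,150)];B=[(518,57),(725,208),(467,137),(673,298)]
P=[]
for a,b in zip(A,B):
    p,e=tri([ray(S,(a[0]/f+320-.35,a[1]/f+205-.35)),ray(D,((b[0]-433)/f+225-.35,b[1]/f+180-.35))]);P.append(p);print(p.round(4),np.round(e,4))
P=np.array(P);print('c',P.mean(0));u=(P[0]+P[2]-P[1]-P[3])/2;v=(P[0]+P[1]-P[2]-P[3])/2
print(u,v,np.linalg.norm(u),np.linalg.norm(v),'yaw',np.degrees(np.arctan2(-u[0],u[1])))
E
```

```text
[ 10  10  21  22 313]
[19.71565495 20.12460064] ((20.115385055541992, 20.403846740722656), 10.596881866455078)
[  8   6  15  20 205]
[15.02439024 15.3902439 ] ((15.0, 15.5), 9.708344459533691)
brass (array([0.39765618, 0.3693534 , 0.12248537]), [np.float64(0.0005542367681827347), np.float64(0.0005542367681827987)])
[0.4289 0.367  0.1377] [0.0008 0.0008]
[0.2978 0.2749 0.14  ] [0.0012 0.0012]
[0.4083 0.3976 0.1043] [0.0002 0.0002]
[0.2764 0.3045 0.1042] [0.0004 0.0004]
c [0.35283772 0.33598385 0.12154385]
[ 0.13152827  0.09255822 -0.00109489] [ 0.02102464 -0.03012186  0.03459457] 0.16083503292030488 0.05045935054214894 yaw -54.865430811974775
```

```bash
cat >> h.py <<'E'
yaw=np.radians(-54.9)
yp=np.array([-np.sin(yaw),np.cos(yaw),0]);xp=np.array([np.cos(yaw),np.sin(yaw),0])
n=(-xp+[0,0,1])/2**.5;v=(xp+[0,0,1])/2**.5
C=np.array([.3537,.3357,.1200]);KH=C+.055*yp+.004*n
RA=np.c_[yp,v,-n]
def tool():
    o=ctrl.get_obs();return o,np.array(o['tool_pos']),R.from_euler('xyz',o['orientation'],degrees=True)
def pf(P): return np.round([(P-C)@v*1e3,(P-C)@yp*1e3,(P-C)@n*1e3],1)
E
python3 - <<'E'
from h import *
S=cam('scene')
for nm,p in dict(pepper=(257,198),salt=(317,208),bottle=(366,195)).items():
    o,d=ray(S,p);print(nm,(o-d*o[2]/d[2]).round(3))
R0=R.from_euler('xyz',[180,0,-14.54],degrees=True)
print('rv',(R.from_matrix(RA)*R0.inv()).as_rotvec().round(4), 'shift cm',(100*(C+.095*n-[.169,.653,.227])).round(2),'n',n.round(4),'v',v.round(4),'yp',yp.round(4))
E
```

```text
pepper [ 0.643  0.185 -0.   ]
salt [0.512 0.181 0.   ]
bottle [0.42  0.122 0.   ]
rv [-0.7964 -0.1444  0.8203] shift cm [ 14.61 -26.23  -3.98] n [-0.4066  0.5785  0.7071] v [ 0.4066 -0.5785  0.7071] yp [0.8181 0.575  0.    ]
```

Emit:
arm_command:
  targets:
    - [[-0.08,-0.014,0.082,0,0,1,1],[-0.16,-0.03,0.164,1,-2,1,1],[-0.24,-0.043,0.246,3,-5,1,1],[-0.32,-0.058,0.328,5,-9,1,1],[-0.4,-0.072,0.41,7,-12,0,1],[-0.48,-0.087,0.492,9,-15,0,1],[-0.56,-0.1,0.574,11,-18,0,1],[-0.64,-0.115,0.656,12,-21,-1,1]]

```text
clock: 0.82
tool_pos: [0.2915, 0.443, 0.2177]
orientation: [143.4, -3.1, 25.6]
force: [-0.1, 1.2, 0.3]
opening: 0.0881
```

Emit:
arm_command:
  targets:
    - [[-0.08,-0.015,0.082,1,-2,-1,1],[-0.156,-0.029,0.164,2,-4,-2,1],[-0.156,-0.029,0.164,2.6,-5.2,-3,1],[-0.156,-0.029,0.164,2.6,-5.2,-3,1],[-0.156,-0.029,0.164,2.6,-5.2,-3,1]]

```text
clock: 1.23
tool_pos: [0.3156, 0.391, 0.1864]
orientation: [134.9, -0.0, 35.1]
force: [-0.4, 0.4, 0.6]
opening: 0.0877
```

```bash
python3 - <<'E'
from h import *
o,p,r=tool();W=cam('wrist');im=ctrl.snapshot('wrist');cv2.imwrite('pics/w1.png',im)
print(o['joint_pos'].round(1),p.round(4),pf(p),'roterr',(R.from_matrix(RA).inv()*r).as_rotvec(degrees=True).round(2))
print('tcp in wristcam',proj(W,p,1))
for nm,P in dict(lock=KH,bow=C+.024*n,bowtop=C+.042*n,rbow=C-.055*yp+.024*n,**{f's{i}{j}':C+i*.08*yp+j*.025*v for i in(-1,1) for j in (-1,1)}).items(): print(nm,proj(W,P,1).round(1))
E
```

```text
[ 91.3  23.7 -24.8  23.4 -82.1  21.8] [0.3156 0.391  0.1864] [-0.6  0.6 94.4] roterr [-0.05 -0.01  0.05]
tcp in wristcam [312.80687274 246.14552129]
lock [313.5 133.2]
bow [313.7 206.4]
bowtop [313.7 214.6]
rbow [313.8 267.4]
s-1-1 [287.7 276.9]
s-11 [339.9 276.8]
s1-1 [282.5 102.6]
s11 [344.5 102.4]
```

View pics/w1.png

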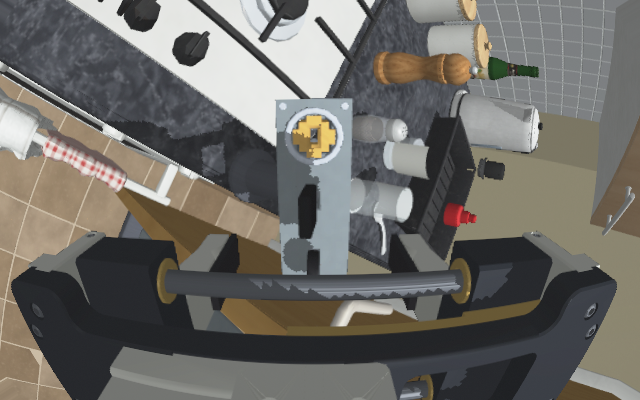

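The wrist view matches the prediction: lock at about (314,136), oblong bow at (309,210). I'll measure precisely from masks.

```bash
python3 - <<'E'
from h import *
im=cv2.imread('pics/w1.png');W=cam('wrist');h=cv2.cvtColor(im,cv2.COLOR_BGR2HSV)
sub=h[90:280,265:365]
def onplane(p,off):
    o,d=ray(W,p,1);t=((C+off*n-o)@n)/(d@n);return pf(o+t*d)
m=cv2.inRange(sub,(15,110,100),(35,255,255))[0:80]
x,y=np.where(m)[::-1];c,rad=cv2.minEnclosingCircle(np.c_[x,y].astype(np.float32));c=np.add(c,(265,90));print('brass',c,rad,onplane(c,.004),'pod frame v,yp,n mm')
dk=cv2.inRange(im[170:245,290:330],(0,0,0),(45,45,45))
k,l,s,ce=cv2.connectedComponentsWithStats(dk);print(s[1:],ce[1:])
i=1+np.argmax(s[1:,4]);x,y=np.where(l==i)[::-1];
for q in(y.min(),(y.min()+y.max())//2,y.max()):print(q+170,x[y==q].min()+290,x[y==q].max()+290)
# face edges: grey body left/right columns at rows
sat=im.astype(int)
for r in(110,170,190,230): print(r,[tuple(im[r,cx]) for cx in ()])
cv2.imwrite('pics/w1c.png',cv2.resize(im[95:280,255:375],None,fx=3.2,fy=3.2,interpolation=cv2.INTER_CUBIC))
for cc in ((283,104),(346,105)):print('screw',onplane(cc,0))
E
```

```text
brass [313.60293961 136.30147171] 21.66461944580078 [-0.3 53.1  4. ] pod frame v,yp,n mm
[[  8  15  18  53 805]] [[16.97888199 40.52795031]]
185 306 315
211 299 315
237 300 309
110 []
170 []
190 []
230 []
screw [-25.   79.5   0. ]
screw [26.  78.6 -0. ]
```

View pics/w1c.png

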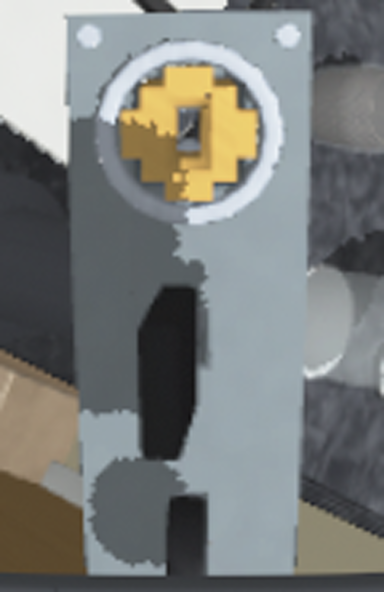

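```bash
python3 - <<'E'
from h import *
W=cam('wrist')
def onplane(p,off):
    o,d=ray(W,p,1);t=((C+off*n-o)@n)/(d@n);return pf(o+t*d)
q=dict(a=(168,287,6),b=(198,287,6),c=(198,400,6),d=(180,458,42),e=(145,455,42),f=(140,330,42))
for k,(x,y,z) in q.items(): print(k,onplane((x/3.2+255-.35,y/3.2+95-.35),z/1e3))
for nm,p in dict(slotC=(189,128)).items(): print(nm,onplane((p[0]/3.2+255-.35,p[1]/3.2+95-.35),.004))
for cn in('scene','side'):
    c=cam(cn);print(cn)
    for L in (0,8):
        z=np.cos(np.radians(L))*n-np.sin(np.radians(L))*v
        print(L,[tuple(int(round(u)) for u in proj(c,C+s*.017*yp+.042*z)) for s in(-1,1)])
E
```

```text
a [-5.8 13.4  6. ]
b [ 2.  13.4  6. ]
c [  2. -18.   6.]
d [ -2.5 -18.4  42. ]
e [-10.7 -17.6  42. ]
f [-11.3  13.2  42. ]
slotC [-0.2 54.4  4. ]
scene
0 [(405, 250), (385, 257)]
8 [(406, 254), (386, 261)]
side
0 [(263, 232), (250, 221)]
8 [(262, 235), (248, 225)]
```

The key leans about 8° downslope in its loose slot, with its bow centre at yp≈-2 mm. I'll keep the tool square to the face so the pads straighten the key as they close.

Emit:
arm_command:
  targets:
    - [[0,0,0,0.85,-1.3,-1.54,1],[0,0,0,1.7,-2.6,-3.08,1],[0,0,0,2.5,-3.9,-4.6,1],[0,0,0,3.0,-4.6,-5.4,1],[0,0,0,3.4,-5.19,-6.16,1],[0,0,0,3.4,-5.19,-6.16,1],[0,0,0,3.4,-5.19,-6.16,1]]

```text
clock: 1.87
tool_pos: [0.3497, 0.3402, 0.1254]
orientation: [135.0, -0.1, 35.1]
force: [-0.2, 0.7, 0.8]
opening: 0.0879
```

```bash
python3 - <<'E'
from h import *
o,p,r=tool();print(pf(p),o['force'].round(1),o['clock']);
im=ctrl.snapshot('wrist');cv2.imwrite('pics/w2.png',im[60:300,190:440])
im=ctrl.snapshot('side');cv2.imwrite('pics/s2.png',np.hstack([cv2.resize(im[150:290,160:340],None,fx=2.2,fy=2.2),cv2.resize(cv2.imread('pics/w2.png'),(321,308))]))
E
```

```text
[-0.4 -0.7  8.1] [-0.2  0.7  0.8] 1.8667
```

View pics/s2.png

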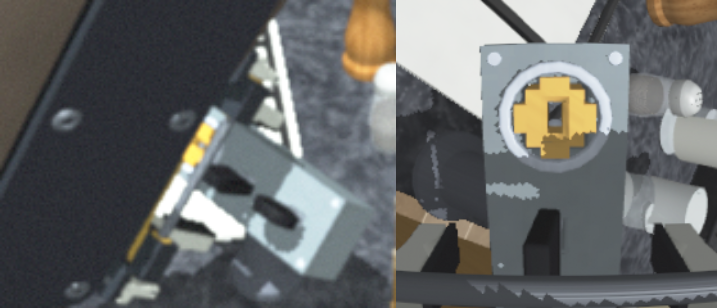

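The bow stands centred between the open fingers. Closing.

Emit:
arm_command:
  targets:
    - [[0,0,0,0,0,0,0.5],[0,0,0,0,0,0,0.3],[0,0,0,0,0,0,0],[0,0,0,0,0,0,0],[0,0,0,0,0,0,0],[0,0,0,0,0,0,0],[0,0,0,0,0,0,0],[0,0,0,0,0,0,0]]

```text
clock: 2.63
tool_pos: [0.3495, 0.3394, 0.125]
orientation: [135.0, -0.1, 35.1]
force: [0.1, -0.6, -0.1]
opening: 0.0396
```

Emit:
arm_command:
  targets:
    - [[0,0,0,0,0,0,0],[0,0,0,0,0,0,0],[0,0,0,0,0,0,0],[0,0,0,0,0,0,0],[0,0,0,0,0,0,0],[0,0,0,0,0,0,0],[0,0,0,0,0,0,0],[0,0,0,0,0,0,0]]

```text
clock: 3.3
tool_pos: [0.3495, 0.3395, 0.1249]
orientation: [135.0, -0.1, 35.1]
force: [1.3, 0.6, -1.3]
opening: 0.01
```

```bash
python3 - <<'E'
from h import *
o,p,r=tool();print(pf(p),o['force'].round(1),o['moment'].round(2),o['opening']);
E
```

```text
[-0.4 -1.3  7.4] [ 1.3  0.6 -1.3] [2.   1.4  0.08] 0.010012447830837226
```

Emit:
arm_command:
  targets:
    - [[0,0,0,-0.2,0.29,0.35,0],[0,0,0,-0.41,0.58,0.71,0],[0,0,0,-0.61,0.87,1.06,0],[0,0,0,-0.81,1.16,1.41,0],[0,0,0,-1.02,1.45,1.77,0],[0,0,0,-1.22,1.74,2.12,0],[0,0,0,-1.42,2.02,2.47,0],[0,0,0,-1.83,2.6,3.18,0]]

```text
clock: 3.97
tool_pos: [0.3309, 0.365, 0.1569]
orientation: [135.0, -0.0, 35.0]
force: [0.8, -0.5, -1.0]
opening: 0.0102
```

Emit:
arm_command:
  targets:
    - [[0,0,0,-0.2,0.29,0.35,0],[0,0,0,-0.2,0.29,0.35,0],[0,0,0,-0.2,0.29,0.35,0]]

```text
clock: 4.22
tool_pos: [0.329, 0.3687, 0.1604]
orientation: [135.0, -0.1, 35.1]
force: [-0.9, -0.8, -0.5]
opening: 0.0097
```

```bash
python3 - <<'E'
from h import *
o,p,r=tool();print(pf(p),o['force'].round(1),o['moment'].round(2),o['opening'],'roterr',(R.from_matrix(RA).inv()*r).as_rotvec(degrees=True).round(2),o['clock'],o['joint_pos'].round(1))
W=cam('wrist');a=ctrl.snapshot('wrist');b=ctrl.snapshot('scene');d=ctrl.snapshot('side')
for k,i in dict(w=a,c=b,d=d).items(): cv2.imwrite(f'pics/{k}3.png',i)
a=cv2.resize(a[100:290,240:390],(400,507),interpolation=cv2.INTER_CUBIC);b=cv2.resize(b[190:310,310:450],(395,338),interpolation=cv2.INTER_CUBIC)
b=np.vstack([b,np.zeros((169,395,3),np.uint8)])
cv2.imwrite('pics/m3.png',np.hstack([a,b]))
for k,off in dict(bow=-.017,sh=-.041,tip=-.071).items(): # key center in model: from tcp back
    P=p+r.apply([0,0,-.019-.0024]) ; P=P+ (0 if k=='bow' else (.024 if k=='sh' else .054))*r.apply([0,0,1]);print(k,pf(P),proj(W,P,1).round(1))
E
```

```text
[-0.6 -1.2 57.7] [-0.9 -0.8 -0.5] [1.93 1.35 0.03] 0.009678137283953841 roterr [0.03 0.05 0.06] 4.2167 [ 89.9  23.9 -29.   24.7 -77.6  20.8]
bow [-0.6 -1.3 79.1] [312.7 265. ]
sh [-0.6 -1.2 55.1] [312.8 244.2]
tip [-0.6 -1.2 25.1] [312.9 224.3]
```

View pics/m3.png

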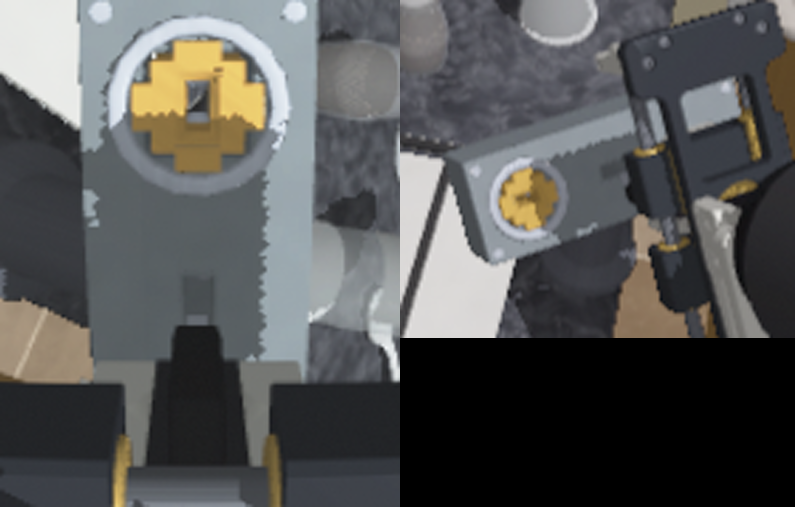

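The key is out and gripped; its slot shows at crop (198,295). I'll zoom in on the blade with more contrast.

```bash
python3 - <<'E'
import cv2,numpy as np
i=cv2.imread('pics/w3.png')[195:275,280:350]
i=np.clip(255*(i/255.)**.45,0,255).astype(np.uint8)
s=cv2.imread('pics/c3.png')[215:300,370:445]; s=np.clip(255*(s/255.)**.45,0,255).astype(np.uint8)
cv2.imwrite('pics/z3.png',np.hstack([cv2.resize(i,(420,480),interpolation=cv2.INTER_CUBIC),cv2.resize(s,(375,480),interpolation=cv2.INTER_CUBIC)]))
E
```

```text
(no output)
```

View pics/z3.png

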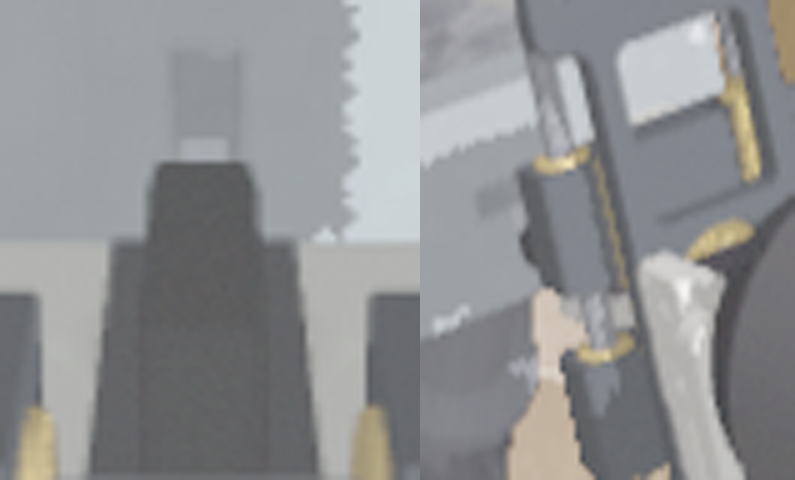

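Blade: a light strip centred at zoom x=204, in line with the bow and the pads, so the key is straight in the grip. Next I'll compute the offsets to the lock.

```bash
python3 - <<'E'
from h import *
im=cv2.imread('pics/w3.png');W=cam('wrist')
def onplane(p,off):
    o,d=ray(W,p,1);t=((C+off*n-o)@n)/(d@n);return pf(o+t*d)
h=cv2.cvtColor(im[100:180,265:365],cv2.COLOR_BGR2HSV);m=cv2.inRange(h,(15,90,60),(35,255,255))
x,y=np.where(m)[::-1];c,rad=cv2.minEnclosingCircle(np.c_[x,y].astype(np.float32));c=np.add(c,(265,100));print('brass',c,rad,onplane(c,.004))
print('brass bbox',onplane((265+(x.min()+x.max())/2,100+(y.min()+y.max())/2),.004))
slot=(198*.375+240-.3,100/2.667+100-.3);print('slot',onplane(slot,.004))
print('bow end',onplane((204/6+280-.4,160/6+195-.4),.061),onplane((204/6+280-.4,241/6+195-.4),.0577),'bladeend',onplane((204/6+280-.4,138/6+195-.4),.027),'padR/L',onplane((105/6+280,241/6+195-.4),.0577))
print('parkslot +y end',onplane((206/6+280-.4,50/6+195-.4),0))
E
```

```text
brass [313.65311813 139.00283432] 25.628520965576172 [ 0.3 52.7  4. ]
brass bbox [ 0.2 52.3  4. ]
slot [ 0.5 53.9  4. ]
bow end [ 0.2 15.5 61. ] [ 0.2  6.  57.7] bladeend [ 0.2  4.3 27. ] padR/L [-8.8  6.  57.7]
parkslot +y end [0.4 5.3 0. ]
```

Emit:
arm_command:
  targets:
    - [[0,0,0,1.5,1.05,0,0],[0,0,0,3,2.1,0,0],[0,0,0,4.5,3.16,0.01,0],[0,0,0,4.5,3.16,0.01,0],[0,0,0,4.5,3.16,0.01,0],[0,0,0,4.5,3.16,0.01,0]]

```text
clock: 4.87
tool_pos: [0.3741, 0.3991, 0.16]
orientation: [135.0, -0.0, 35.0]
force: [-0.6, 0.1, -0.7]
opening: 0.0098
```

```bash
python3 - <<'E'
from h import *
o,p,r=tool();print(pf(p),o['force'].round(1),'roterr',(R.from_matrix(RA).inv()*r).as_rotvec(degrees=True).round(2))
W=cam('wrist');a=ctrl.snapshot('wrist');b=ctrl.snapshot('scene')
cv2.imwrite('pics/w4.png',a);cv2.imwrite('pics/c4.png',b)
g=lambda i:np.clip(255*(i/255.)**.5,0,255).astype(np.uint8)
cv2.imwrite('pics/m4.png',np.hstack([cv2.resize(g(a[170:260,275:353]),(416,480),interpolation=cv2.INTER_CUBIC),cv2.resize(g(b[220:300,325:389]),(384,480),interpolation=cv2.INTER_CUBIC)]))
E
```

```text
[-0.1 53.1 56.7] [-0.6  0.1 -0.7] roterr [-0.04 -0.04  0.05]
```

View pics/m4.png

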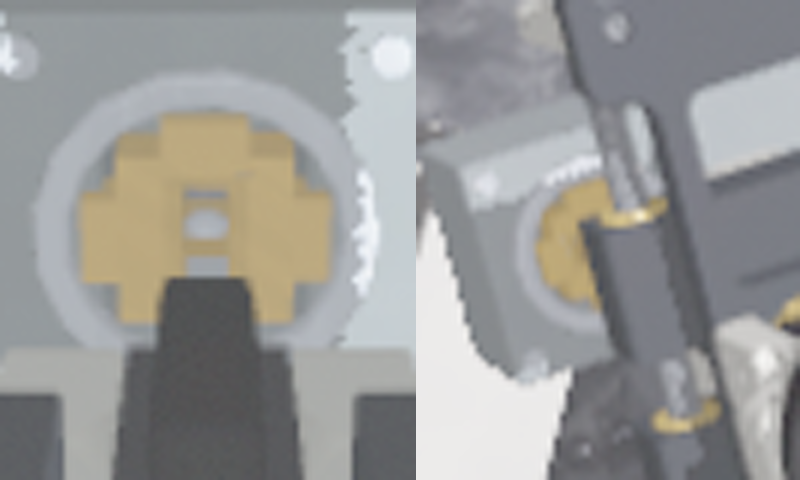

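Blade at zoom x=208 against slot x=205, about 0.4 mm off. A quick check of the along-slot offset next.

```bash
python3 - <<'E'
from h import *
W=cam('wrist')
def op(x,y,off):
    o,d=ray(W,(x/5.333+275-.4,y/5.333+170-.4),1);t=((C+off*n-o)@n)/(d@n);return pf(o+t*d)
print('brass c',op(206,237,.004),'collar top',op(206,72,.004),'collar L/R',op(38,230,.004),op(372,230,.004),'blade end',op(208,255,.024),'bow end',op(208,278,.060),'slot top',op(205,188,.004))
E
```

```text
brass c [-0.  52.7  4. ] collar top [ 0. 76.  4.] collar L/R [-23.   53.7   4. ] [22.7 53.6  4. ] blade end [ 0.3 57.8 24. ] bow end [ 0.3 69.3 60. ] slot top [-0.1 59.8  4. ]
```

Emit:
arm_command:
  targets:
    - [[0,0,0,0.2,-0.28,-0.38,0],[0,0,0,0.4,-0.57,-0.73,0],[0,0,0,0.55,-0.78,-0.98,0],[0,0,0,0.69,-0.98,-1.23,0],[0,0,0,0.83,-1.18,-1.48,0],[0,0,0,0.83,-1.18,-1.48,0]]

```text
clock: 5.47
tool_pos: [0.3826, 0.3873, 0.1451]
orientation: [135.0, -0.0, 35.1]
force: [0.1, -0.7, -1.3]
opening: 0.0099
```

```bash
cat > st.py <<'E'
from h import *
o,p,r=tool();f=o['force'];print(pf(p),'F v,yp,n',np.round([f@v,f@yp,f@n],1),'M',np.round([o['moment']@v,o['moment']@yp,o['moment']@n],2),'roterr',(R.from_matrix(RA).inv()*r).as_rotvec(degrees=True).round(2),o['opening'],o['clock'],o['joint_pos'].round(0))
E
python3 st.py
```

```text
[-0.4 53.3 35.8] F v,yp,n [-0.4 -0.3 -1.4] M [-0.06  2.41  0.02] roterr [-0.04 -0.02  0.05] 0.00993420875798602 5.4667 [ 84.  28. -26.  28. -75.  23.]
```

Emit:
arm_command:
  targets:
    - [[0,0,0,0.08,-0.12,-0.14,0],[0,0,0,0.16,-0.23,-0.28,0],[0,0,0,0.24,-0.35,-0.42,0],[0,0,0,0.24,-0.35,-0.42,0]]

```text
clock: 5.8
tool_pos: [0.3849, 0.3843, 0.1411]
orientation: [135.0, -0.0, 35.1]
force: [0.7, -0.7, -0.9]
opening: 0.0096
```

```bash
python3 st.py
```

```text
[-0.5 53.5 30.4] F v,yp,n [ 0.1  0.1 -1.3] M [-0.04  2.34  0.03] roterr [-0.01  0.01  0.05] 0.009564697559675272 5.8 [ 84.  28. -27.  29. -75.  23.]
```

Emit:
arm_command:
  targets:
    - [[0,0,0,0.06,-0.09,-0.11,0],[0,0,0,0.12,-0.17,-0.21,0],[0,0,0,0.18,-0.26,-0.32,0],[0,0,0,0.24,-0.35,-0.42,0],[0,0,0,0.24,-0.35,-0.42,0]]

```text
clock: 6.22
tool_pos: [0.387, 0.3806, 0.1369]
orientation: [135.0, -0.0, 35.0]
force: [-1.6, -0.8, -0.3]
opening: 0.0099
```

```bash
python3 st.py
```

```text
[-0.4 53.  24.4] F v,yp,n [-0.4 -1.7 -0. ] M [-0.83  2.44  0.01] roterr [-0.01 -0.02  0.05] 0.009892605672512239 6.2167 [ 84.  28. -27.  29. -74.  23.]
```

Emit:
arm_command:
  targets:
    - [[0,0,0,0.06,-0.09,-0.11,0],[0,0,0,0.12,-0.17,-0.21,0],[0,0,0,0.18,-0.26,-0.32,0],[0,0,0,0.24,-0.35,-0.42,0],[0,0,0,0.24,-0.35,-0.42,0]]

```text
clock: 6.63
tool_pos: [0.3899, 0.3774, 0.1327]
orientation: [135.0, -0.0, 35.1]
force: [0.2, -1.4, -2.1]
opening: 0.0099
```

```bash
python3 st.py
```

```text
[-0.4 53.5 18.4] F v,yp,n [-0.6 -0.6 -2.3] M [-0.4   2.43  0.03] roterr [-0.01  0.02  0.05] 0.009896151391413418 6.6333 [ 84.  28. -28.  29. -73.  23.]
```

Emit:
arm_command:
  targets:
    - [[0,0,0,0.06,-0.09,-0.11,0],[0,0,0,0.12,-0.17,-0.21,0],[0,0,0,0.18,-0.26,-0.32,0],[0,0,0,0.22,-0.32,-0.39,0],[0,0,0,0.22,-0.32,-0.39,0]]

```text
clock: 7.05
tool_pos: [0.3922, 0.3751, 0.129]
orientation: [135.0, -0.1, 35.1]
force: [-0.2, 2.3, 0.4]
opening: 0.0095
```

```bash
python3 st.py; python3 - <<'E'
from h import *
a=ctrl.snapshot('wrist');b=ctrl.snapshot('scene')
cv2.imwrite('pics/w5.png',a);cv2.imwrite('pics/c5.png',b)
g=lambda i:np.clip(255*(i/255.)**.5,0,255).astype(np.uint8)
cv2.imwrite('pics/m5.png',np.hstack([cv2.resize(g(a[180:270,275:353]),(416,480),interpolation=cv2.INTER_CUBIC),cv2.resize(g(b[220:300,325:389]),(384,480),interpolation=cv2.INTER_CUBIC)]))
E
```

```text
[-0.8 54.2 13.6] F v,yp,n [-1.1  1.1  1.7] M [0.82 2.6  0.02] roterr [0.05 0.1  0.06] 0.009465097697009654 7.05 [ 83.  28. -29.  30. -73.  23.]
```

View pics/m5.png

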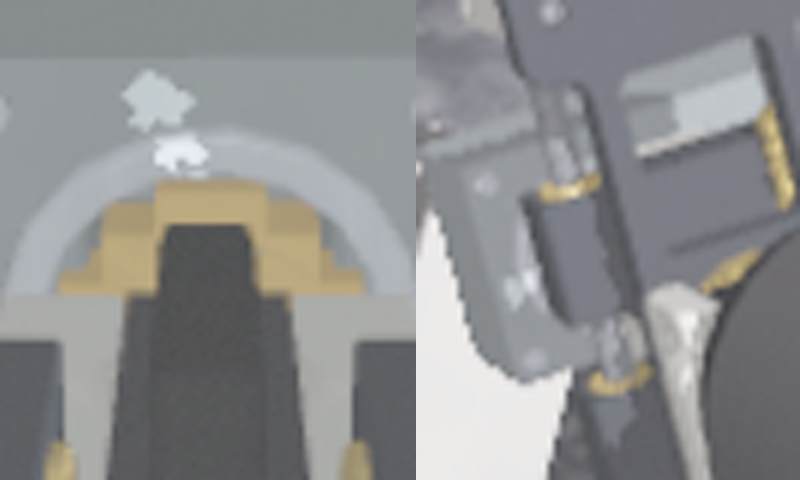

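Emit:
arm_command:
  targets:
    - [[-0.016,0.023,0.028,0.03,-0.05,-0.06,0],[0.016,-0.023,-0.028,0.06,-0.09,-0.11,0],[-0.016,0.023,0.028,0.09,-0.13,-0.16,0],[0.016,-0.023,-0.028,0.12,-0.17,-0.21,0],[0,0,0,0.12,-0.17,-0.21,0],[0,0,0,0.12,-0.17,-0.21,0]]

```text
clock: 7.65
tool_pos: [0.3931, 0.3738, 0.1276]
orientation: [135.0, -0.1, 35.2]
force: [-5.4, 4.6, 7.2]
opening: 0.0099
```

```bash
python3 st.py
```

```text
[-0.6 54.2 11.4] F v,yp,n [ 0.2 -1.8  9.9] M [-0.59  2.32  0.05] roterr [ 0.04  0.13 -0.04] 0.009857301230773169 7.65 [ 83.  28. -29.  30. -72.  23.]
```

Emit:
arm_command:
  targets:
    - [[-0.016,0.023,0.028,0.03,-0.05,-0.06,0],[0.016,-0.023,-0.028,0.06,-0.09,-0.11,0],[-0.016,0.023,0.028,0.09,-0.13,-0.16,0],[0.016,-0.023,-0.028,0.12,-0.17,-0.21,0],[0,0,0,0.12,-0.17,-0.21,0],[0,0,0,0.12,-0.17,-0.21,0]]

```text
clock: 8.15
tool_pos: [0.3936, 0.3739, 0.1274]
orientation: [135.1, -0.2, 35.3]
force: [-21.8, 9.0, 22.7]
opening: 0.0096
```

```bash
python3 st.py; python3 - <<'E'
from h import *
a=ctrl.snapshot('wrist')
cv2.imwrite('pics/w6.png',a)
g=lambda i:np.clip(255*(i/255.)**.5,0,255).astype(np.uint8)
cv2.imwrite('pics/m6.png',cv2.resize(g(a[180:270,275:353]),(416,480),interpolation=cv2.INTER_CUBIC))
W=cam('wrist');o,p,r=tool()
# row of dark bow end vs light fingertip row, numerically, in columns
for f in('w4','w5','w6'):
    i=cv2.imread(f'pics/{f}.png').astype(int).sum(2); print(f,'bow col',i[205:245,314],'tip col',i[205:245,295][10:40])
E
```

```text
[-0.7 54.6 11.1] F v,yp,n [  2.  -12.6  30.1] M [-4.79  1.89  0.02] roterr [ 0.09  0.29 -0.02] 0.009569241433322561 8.15 [ 83.  28. -29.  30. -72.  23.]
w4 bow col [270 242 254 261 308 355 373 381 391 344 260 260 263 311 319 318 295  97
  82  84  82  84  80  81  79  83  82  78  84  87  84  84  85  84  83  87
  84  84  84  87] tip col [319 318 318 318 319 319 318 319 252 228 236 239 243 283 303 325 349 371
 383 380 355 341 350 351 351 351 349 350 350 350]
w5 bow col [374 413 392 414 410 382 376 348 298 264 275 305 317 317 319 318 296  99
  81  84  83  84  84  82  79  80  81  84  83  86  85  83  80  85  86  83
  80  81  85  82] tip col [385 383 355 296 264 253 257 261 270 302 316 321 320 319 317 311 312 309
 313 314 330 339 347 349 348 350 348 348 349 349]
w6 bow col [307 380 520 641 671 664 663 661 655 534 306 264 264 480 434 317 294  98
  83  82  82  81  83  79  84  82  80  84  81  81  82  84  82  83  83  78
  81  85  82  84] tip col [392 391 391 385 358 306 248 255 253 256 280 307 319 320 319 318 314 312
 311 311 329 342 348 349 348 348 348 350 349 348]
```

Held without slip at n≈11.1 mm under 30 N, against a predicted home of 11.4 mm, so the key is fully home. I'll ease the push and start turning clockwise.

Emit:
arm_command:
  targets:
    - [[0,0,0,-0.08,0.11,0.14,0],[0,0,0,-0.12,0.17,0.21,0],[0.041,-0.058,-0.071,-0.12,0.17,0.21,0],[0.081,-0.116,-0.141,-0.12,0.17,0.21,0],[0.122,-0.174,-0.212,-0.12,0.17,0.21,0],[0.163,-0.231,-0.283,-0.12,0.17,0.21,0],[0.163,-0.231,-0.283,-0.12,0.17,0.21,0]]

```text
clock: 8.78
tool_pos: [0.3932, 0.374, 0.1276]
orientation: [137.5, -16.3, 18.2]
force: [-6.0, 5.8, 8.4]
opening: 0.0095
```

```bash
python3 st.py
```

```text
[-0.8 54.4 11.5] F v,yp,n [ 0.1 -1.6 11.7] M [-0.44  2.44  0.08] roterr [ 0.1   0.12 23.34] 0.009548945000175786 8.7833 [ 83.  28. -29.  30. -72.  -1.]
```

Emit:
arm_command:
  targets:
    - [[0.041,-0.058,-0.071,0,0,0,0],[0.081,-0.116,-0.141,0,0,0,0],[0.122,-0.174,-0.212,0,0,0,0],[0.163,-0.231,-0.283,0,0,0,0],[0.203,-0.289,-0.354,0,0,0,0],[0.244,-0.347,-0.424,0,0,0,0],[0.285,-0.405,-0.495,0,0,0,0],[0.325,-0.463,-0.566,0,0,0,0]]

```text
clock: 9.45
tool_pos: [0.3934, 0.3742, 0.1275]
orientation: [160.5, -41.4, -26.5]
force: [-3.6, 5.3, 6.8]
opening: 0.0098
```

```bash
python3 st.py
```

```text
[-0.8 54.6 11.4] F v,yp,n [0.3 0.1 9.3] M [0.24 2.46 0.06] roterr [ 0.13  0.1  69.11] 0.009781323002157546 9.45 [ 83.  28. -29.  30. -72. -46.]
```

Emit:
arm_command:
  targets:
    - [[0.041,-0.058,-0.071,0,0,0,0],[0.081,-0.116,-0.141,0,0,0,0],[0.122,-0.174,-0.212,0,0,0,0],[0.163,-0.231,-0.283,0,0,0,0],[0.183,-0.26,-0.318,0,0,0,0],[0.203,-0.289,-0.354,0,0,0,0],[0.203,-0.289,-0.354,0,0,0,0]]

```text
clock: 10.03
tool_pos: [0.3935, 0.3743, 0.1275]
orientation: [-172.3, -44.4, -65.7]
force: [-2.8, 6.2, 5.9]
opening: 0.01
```

```bash
python3 st.py
```

```text
[-0.8 54.7 11.4] F v,yp,n [-0.5  1.3  8.9] M [0.59 2.37 0.02] roterr [1.200e-01 5.000e-02 9.767e+01] 0.010015034060205022 10.0333 [ 83.  28. -29.  30. -72. -75.]
```

Emit:
arm_command:
  targets:
    - [[0.016,-0.023,-0.028,0,0,0,0],[0.033,-0.046,-0.057,0,0,0,0],[0.033,-0.046,-0.057,0,0,0,0],[0.033,-0.046,-0.057,0,0,0,0]]

```text
clock: 10.37
tool_pos: [0.3935, 0.3743, 0.1275]
orientation: [-168.1, -43.6, -71.7]
force: [-2.0, 5.5, 6.0]
opening: 0.0098
```

```bash
python3 st.py; python3 - <<'E'
from h import *
a=ctrl.snapshot('wrist');b=ctrl.snapshot('scene')
cv2.imwrite('pics/w7.png',a);cv2.imwrite('pics/c7.png',b)
cv2.imwrite('pics/m7.png',np.hstack([cv2.resize(a[130:280,230:400],(400,353),interpolation=cv2.INTER_CUBIC),cv2.resize(b[200:300,310:420],(388,353),interpolation=cv2.INTER_CUBIC)]))
E
```

```text
[-0.8 54.8 11.5] F v,yp,n [0.3 1.5 8.2] M [0.93 2.37 0.18] roterr [1.5000e-01 1.0000e-02 1.0209e+02] 0.009827177813155414 10.3667 [ 83.  28. -29.  30. -72. -79.]
```

View pics/m7.png

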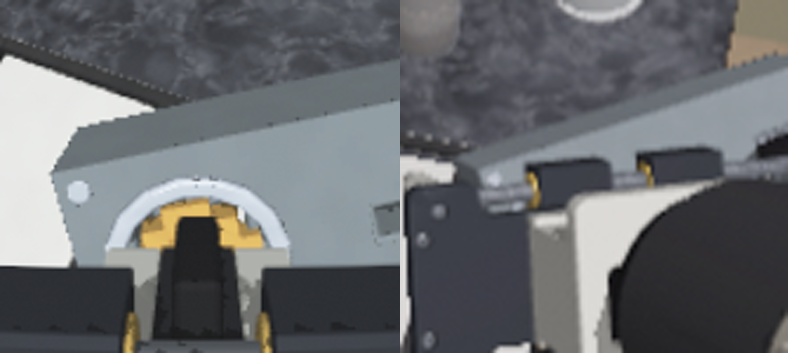

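The brass plug's steps now run parallel to the pod's edges, so the plug sits near 90°. I'll press a little further to confirm the stop by torque.

Emit:
arm_command:
  targets:
    - [[0.016,-0.023,-0.028,0,0,0,0],[0.033,-0.046,-0.057,0,0,0,0],[0.033,-0.046,-0.057,0,0,0,0],[0.033,-0.046,-0.057,0,0,0,0]]

```text
clock: 10.8
tool_pos: [0.3936, 0.3744, 0.1275]
orientation: [-164.0, -42.5, -77.8]
force: [-1.5, 5.6, 5.1]
opening: 0.01
```

```bash
python3 st.py
```

```text
[-0.8 54.8 11.5] F v,yp,n [-0.2  2.   7.4] M [0.93 2.39 0.43] roterr [ 1.7000e-01 -3.0000e-02  1.0666e+02] 0.00995398691654581 10.8 [ 83.  28. -29.  30. -72. -84.]
```

Emit:
arm_command:
  targets:
    - [[0,0,0,0,0,0,0],[0,0,0,0,0,0,0],[0,0,0,0,0,0,0],[0,0,0,0,0,0,0],[0,0,0,0,0,0,0],[0,0,0,0,0,0,0],[0,0,0,0,0,0,0],[0,0,0,0,0,0,0]]

```text
clock: 11.47
tool_pos: [0.3936, 0.3743, 0.1275]
orientation: [-164.0, -42.5, -77.8]
force: [-1.2, 6.1, 6.0]
opening: 0.0094
```

```bash
python3 st.py; python3 - <<'E'
from h import *
a=ctrl.snapshot('wrist')
cv2.imwrite('pics/w8.png',a)
cv2.imwrite('pics/m8.png',np.hstack([cv2.resize(cv2.imread('pics/w7.png')[190:260,270:360],(395,307),interpolation=cv2.INTER_CUBIC),cv2.resize(a[190:260,270:360],(395,307),interpolation=cv2.INTER_CUBIC)]))
E
```

```text
[-0.8 54.8 11.5] F v,yp,n [0.2 2.6 8.3] M [0.95 2.32 0.43] roterr [ 1.6000e-01 -3.0000e-02  1.0665e+02] 0.009388767270235132 11.4667 [ 83.  28. -29.  30. -72. -84.]
```

View pics/m8.png

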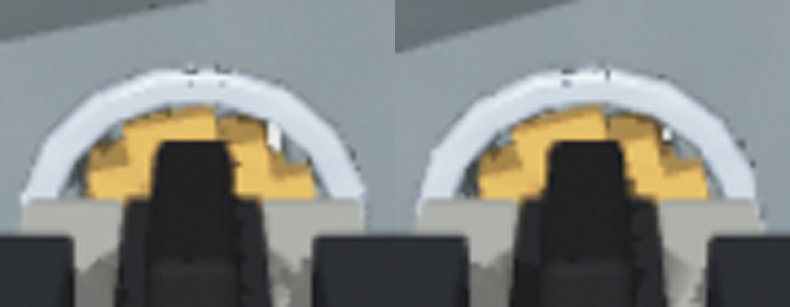

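The plug tilts along with the pod edge as the hand turns further, so it stands still at its stop while the torque holds at 0.43 N m. Handing in.

```bash
python3 -c "
from plant import ctrl
print(ctrl.close_job())"
```

```text
the job is handed in; nothing more can be done
None
```

I pulled the oblong-bow key from the middle parking slot, pushed it fully home in the lock, and then turned it clockwise to the stop. I handed the job in at about 11.5 s with the key still gripped and held turned.

**Key home:** it stopped at 11.1 mm under about 30 N, against a predicted 11.4 mm, and did not slip in the fingers. I clearly felt resistance only once, near the end of the push. Before that there were only small changes in the wrist moment, so I did not feel the two pins separately.

**Turned to the stop:** the hand turned 106.7°, which covers the quarter turn, the key's play and some give in the grip. The torque rose from about 0.05 to 0.43 N m and held steady. In the last two pictures the plug stayed put relative to the pod while the hand turned further.

**Not checked:** the moment reading showed a steady offset of about 2.4 N m from the first reading after closing the grip. It stayed the same with the key in free air, so I treated it as sensor bias. I never touched the round key, bottle, salt shaker or pepper mill, but I did not check them again in a last picture.

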